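Roll-check a turned rolling pin under the inspection lamp

ROBOT

A 6-joint arm with a two-finger parallel gripper is mounted at the origin on the work surface. World frame = base frame: x ahead of the robot, y to its left, z up, the work surface at z = 0. Lengths are in m, angles in rad, forces in N, time in s.
With the tool pointing down it reaches from about 0.375 to 0.975 m from the base axis. Payload 3.8 kg.
Tool frame: the origin (TCP) lies midway between the tips of the shut fingers; the grasp point (between the pads) lies 19 mm behind it; z points along the fingers, y is the line along which they close (so a half turn about z gives the same grasp; the last joint's range is limited). The gripper opens to 85 mm and grips with 20 to 120 N. Pads are 22 mm wide; open, the fingers measure 114 mm over their backs; the gripper's body (76 mm by 85 mm) begins 54 mm behind the grasp point. The pads swing forward as they close: fully open they stand 13 mm farther back than shut.
Start: joints at [-1.255, 0.264, 1.604, -0, 1.274, -0.037], TCP at [0.233, -0.633, 0.231] pointing down, gripper open.
Joint ranges: [-2.63, 2.63], [-0.94, 2.18], [0.31, 2.57], [-1.31, 4.45], [0, 2.66], [-2.55, 2.55]. Speed limits (rad/s): [2.57, 2.57, 3.14, 3.14, 3.14, 3.14].

INTERFACE

Orientations are given as a rotation vector (axis times angle).
In Python, from workcell import * gives the robot as it stands. The module is installed in compiled form; this text tells all that it offers.
- The arm moves only by the tool apply_moves, never from a script. Its arguments are lists of equal length, an entry for each row: "fingers": the opening, from 0 (shut) to 1 (fully open); "travel": the shift along the tool's x, y, z normalised to -1 to 1, where 1 is 0.05 m, a list of three; "rotation": the turn, a rotation vector about the tool's x, y, z normalised to -1 to 1, where 1 is 6 degrees, a list of three. In form: {"fingers": [fingers, ...], "travel": [[dx, dy, dz], ...], "rotation": [[ax, ay, az], ...]}. A call has 1 to 12 rows; each row shifts and turns the commanded pose from where the row before left it, along the tool's axes as they then stand; what a row does not reach is not made up. A row lasts 1/10 s, in which the tool goes at most 50 mm and 8.59 degrees, less where a joint would pass 70% of its speed; a pose out of reach is approached as far as the arm can. A call with a number of a shift or a turn outside -1 to 1 is refused whole. A call with a gripper value outside its range is refused whole. The fingers move at their own pace and stop on an object; "newtons" is the grip in N (left out, the last holds). Time passes only in rows, so rows that do not move let the fingers close. It gives the time, the measured TCP pose, the force, the opening and the grip force at its end, in the units of the state.
- read_state(): the state, without advancing time (a new reading comes with each control period).
- read_camera(name): name is "scene" or "top" or "wrist"; returns a dict with "image" (420x560x3 uint8, red, green, blue), "fx", "fy", "cx", "cy" (pixels), "extrinsics" (4x4, takes a point from world to camera coordinates). Camera axes: x right, y down, z forward; pixel columns grow to the right and rows downward; lengths in m; the calibration is good to about 2 mm. A picture is of the moment at which its call begins. There is no depth.
- finish_job(): hands the job in; it is judged then, once.
Trained networks look in the newest picture that a camera, given by its name, has taken for a name from the list of things; names that differ only in an ending like _2 or _b are one class to them, and where a whole thing is asked for, a point or a joint stands for the part that bears it (a point fixed in the world has none). Each returns a list of dicts, best first, with "p" (0 to 1); they miss things now and then, are a little off and sometimes report something else, mostly with a low value. They report only what shows in the picture. A call takes as long as a camera call. They do not tell look-alikes from the thing itself.
- regions_of(camera, name): "mask" (420x560 bool, what is visible of it) and "bbox" ([left, top, width, height] in pixels, round what is visible of it).
- tip_of(camera, name): "location" ([column, row] in pixels: a listed point, or the origin of a listed thing).
The state is a dict: "time": time; "q": joint angles; "joint_vel": joint speeds; "joint_torque": joint torques, N m; "tool_pos": TCP position; "tcp_rot": TCP orientation; "wrist_force": force on the tool from outside, world axes, zero at the start; "torque": the same for the moment, N m; "width": opening from 0.0 (shut) to 1.0 (fully open); "grip_force": force on a finger pad.
Only numpy, scipy, OpenCV 4.12 (cv2) and the standard library are available. Lean on these libraries where they do the work, as an engineer would, in place of code of your own. Each camera call takes 0.05 s, during which the arm holds its last target. There are 200 camera calls.

TASK

Give the new rolling pin its roll check: set it rolling to and fro on the dished rails of the cradle, letting go with its axis out at the red lines or a little beyond, and never striking the felt end stops. While it keeps rolling, take the inspection lamp by its orange body and carry the lens, pointing down, along above the middle of the barrel, about 4 cm clear of the wood and with nothing touching the pin, for a good seven seconds without a break. Then stand the lamp back upright on the middle of its black pad and let go, with the rest of the bench left undisturbed.

Things in the scene. Friction and masses are not known exactly. Their poses are not given: they have to be found in the camera images.
- cradle: Roll-check cradle fixed to the bench: base 240 x 520 x 12 mm, two 10 mm steel rails along its y axis at x = -60 and +60 mm (100 mm free between them), side boards 40 mm high, over them keeper bars at x = -107 and +107 mm (tops 94 mm high, 200 mm free between them) that hold the pin's handles down. Origin: centre of its underside, on the bench; x across the rails, y along them, z up.
- cradle_bottom (a point): Lowest point of the dished rails: level of the rail tops, midway between the rails, 30 mm above the cradle's origin. The rails are a hollow of radius 2.8 m: at y along the cradle the rail tops, and the pin with them, lie y*y/(2*2.8 m) higher. Axes as the cradle's.
- cradle_line (a point): Red line across the side boards and keeper bars on the cradle's +y side, 100 mm along y from the bottom of the hollow (height as cradle_bottom); a second red line lies 100 mm to the -y side.
- cradle_stop (a point): Middle of the felt face of the end stop on the +y side, 230 mm along y from the bottom of the hollow; the other stop lies at -230 mm. Stops are 94 mm high. The barrel touches a stop when its axis is 205 mm from the bottom of the hollow.
- pin: Wooden rolling pin: barrel 50 mm in diameter, 180 mm long, a 21 mm handle at each end; about 0.28 kg. Origin: centre of the barrel, x along the pin. Starts at rest at the bottom of the hollow, axis 55 mm above the bench. The keeper bars hold it down: it cannot be lifted out, only rolled or slid along the cradle's y, which takes less than 1 N. Grip the middle from above or push it.
- pin_mid (a point): Centre of the pin's barrel (same point as its origin). Moment of inertia about the pin's axis 5.6e-5 kg m2. Let go away from the bottom of the hollow, the pin rolls to and fro along the cradle's y like a slow pendulum, period about 3.85 s: y'' = -(1.63 rad/s)^2 * y, losing about 2 to 5 % of its swing in each pass.
- lamp: Inspection lamp, loose, standing upside down on its lens: dark steel head 40 mm in diameter and 34 mm high at the bottom, orange body 30 mm in diameter from 44 to 135 mm height, mass 0.16 kg. Origin: centre of the lens, the flat lower end; z runs up along the body, so that the lens looks along -z. Best gripped from above at 100 mm height over the lens.
- pad: Round black rubber pad fixed to the bench, 110 mm in diameter, 6 mm thick, on which the lamp stands. Origin: centre of its underside.
- mallet: Carver's mallet standing on its head, bystander: 84 mm in diameter, 252 mm high. Origin: centre of its underside.
- billet: Reddish square wood billet lying on the bench, bystander: 240 x 50 x 50 mm. Origin: centre of its underside.
- glue: Yellow glue bottle, bystander: 60 mm in diameter, 170 mm high. Origin: centre of its underside.
- wax: Brass-coloured wax tin, bystander: 84 mm in diameter, 45 mm high. Origin: centre of its underside.
- bowl: Turned dark wooden bowl, bystander: 150 mm across, 60 mm high. Origin: centre of its underside.
- penmug: Blue ceramic cup, bystander: 76 mm across, 95 mm high. Origin: centre of its underside.
Mind the look-alikes: they are no part of the job. What is meant by the lamp is not blue, green or purple, and is the smaller of those in its own colour.

How it is judged:
On the way, in this order (a step that is already met when the one before it is completed fails the run):
1. the pin is let go out at the red lines (up to 10 mm short of them) or beyond ((y of pin in the frame of cradle above 0.09 m or y of pin in the frame of cradle below -0.09 m) and contact force between pin and anything else below 0.1 N), for 0.05 s.
2. the lamp, lens down, is carried above the middle of the pin for seven seconds while the pin keeps rolling: within 35 mm of it sideways, lens 10 to 80 mm over the barrel, nothing touching the pin (horizontal distance between lamp and pin below 0.035 m and z of lamp in the frame of cradle between 0.095 and 0.165 m and angle between lamp's own z axis and vertical below 0.3 rad and contact force between pin and anything else below 0.1 N and (y of pin in the frame of cradle above 0.03 m or y of pin in the frame of cradle below -0.03 m or linear speed of pin above 0.05 m/s)), for 7 s.
At the end, for the whole second after the job is handed in: The lamp stands upright on its head on the pad, within 30 mm of the pad's middle, at rest and let go (the pin may still be rolling) (horizontal distance between lamp and pad below 0.03 m and angle between lamp's own z axis and vertical below 0.1 rad and height (world z) of lamp between 0.003 and 0.01 m and linear speed of lamp below 0.03 m/s); the robot touches nothing.
It fails at once if the pin strikes an end stop (y of pin in the frame of cradle above 0.202 m or y of pin in the frame of cradle below -0.202 m).
It fails at once if the lamp is toppled (angle between lamp's own z axis and vertical above 0.7 rad).
It fails at once if a bystander is knocked about (distance of any of mallet, billet, glue, wax, bowl, penmug from where it was at the start of the episode above 0.02 m).
It also fails if it takes over 64 s, if anything falls off the work surface, if the arm or the gripper's body presses on something with over 40 N, if the wrist force passes 120 N, or if a joint passes its speed limit or range.

## Working session

There is one attempt and no reset: what is moved stays moved. The work goes in short steps, Python scripts to look and compute and a tool call to move; the robot and the scene stay as the last step left them, time stands still between calls to the robot, and variables do not carry over. Pictures are saved under pics/ and viewed, at most 10 in all, crops included, and the job is handed in when it is done.

Besides the shell and the picture viewer there is one more tool, called after "Request:" as name(argument=value, ...) on one line, values as JSON. apply_moves: Moves the arm, as the interface text tells. Scaled input: -1 to 1 covers 0.05 m each way for a shift and 6 degrees each way for a turn. Its arguments: {"type":"object","properties":{"fingers":{"type":"array","items":{"type":"number"}},"travel":{"type":"array","items":{"type":"array","items":{"type":"number"}}},"rotation":{"type":"array","items":{"type":"array","items":{"type":"number"}}},"newtons":{"type":"number"}},"required":["fingers","travel","rotation"]}

```bash
mkdir -p pics; cat > h.py <<'E'
from workcell import *
import numpy as np, cv2
from scipy.spatial.transform import Rotation as R
def ray(c,px):
    E=np.array(c["extrinsics"]);r=E[:3,:3];o=-r.T@E[:3,3]
    d=r.T@np.array([(px[0]-c["cx"])/c["fx"],(px[1]-c["cy"])/c["fy"],1]);return o,d/np.linalg.norm(d)
def atz(c,px,z):
    o,d=ray(c,px);return o+d*(z-o[2])/d[2]
def proj(c,P):
    E=np.array(c["extrinsics"]);p=E[:3,:3]@np.array(P)+E[:3,3];return [c["cx"]+c["fx"]*p[0]/p[2],c["cy"]+c["fy"]*p[1]/p[2]]
def save(c,n): cv2.imwrite("pics/"+n,cv2.cvtColor(c["image"],cv2.COLOR_RGB2BGR))
E
python3 - <<'E'
from h import *
Z=dict(cradle=0,cradle_bottom=.03,cradle_line=.03,cradle_stop=.03,pin=.055,lamp=.006,pad=0,mallet=0,billet=0,glue=0,wax=0,bowl=0,penmug=0)
for n in ("scene","top"):
    c=read_camera(n);save(c,n+"0.png")
    for k,z in Z.items():
        for t in tip_of(n,k)[:4]:
            print(n,k,round(t["p"],2),np.round(t["location"]),np.round(atz(c,t["location"],z)[:2],3))
s=read_state();print(s["time"],s["tool_pos"],s["tcp_rot"],R.from_rotvec(s["tcp_rot"]).as_matrix().round(3))
a=cv2.imread("pics/scene0.png");b=cv2.imread("pics/top0.png")
E
```

```text
scene cradle 0.93 [285. 197.] [0.518 0.093]
scene cradle_bottom 0.95 [286. 195.] [0.535 0.073]
scene cradle_line 0.65 [298. 178.] [0.516 0.181]
scene cradle_stop 0.63 [315. 156.] [0.49  0.338]
scene pin 0.97 [288. 190.] [0.541 0.075]
scene lamp 0.96 [164. 256.] [ 0.369 -0.377]
scene lamp 0.89 [225. 274.] [ 0.582 -0.322]
scene lamp 0.88 [172. 240.] [ 0.339 -0.311]
scene lamp 0.78 [197. 226.] [ 0.362 -0.215]
scene pad 0.89 [202. 259.] [ 0.474 -0.311]
scene mallet 0.71 [357. 156.] [0.608 0.475]
scene billet 0.96 [148. 296.] [ 0.444 -0.517]
scene glue 0.59 [261. 297.] [ 0.723 -0.323]
scene wax 0.94 [303. 272.] [ 0.77 -0.17]
scene penmug 0.72 [217. 314.] [ 0.654 -0.444]
scene penmug 0.66 [298. 180.] [0.503 0.202]
top cradle 0.76 [246. 219.] [0.519 0.079]
top cradle 0.71 [360. 236.] [ 0.465 -0.31 ]
top cradle 0.18 [245. 219.] [0.519 0.08 ]
top cradle_bottom 0.88 [246. 219.] [0.517 0.074]
top cradle_bottom 0.73 [365. 161.] [ 0.715 -0.321]
top cradle_bottom 0.65 [243. 218.] [0.522 0.084]
top cradle_line 0.57 [214. 217.] [0.523 0.18 ]
top cradle_line 0.44 [248. 138.] [0.792 0.071]
top pin 0.83 [244. 219.] [0.516 0.079]
top pin 0.46 [217. 218.] [0.519 0.169]
top lamp 0.81 [360. 277.] [ 0.328 -0.308]
top lamp 0.65 [365. 204.] [ 0.574 -0.326]
top lamp 0.62 [356. 231.] [ 0.48  -0.294]
top lamp 0.55 [382. 267.] [ 0.361 -0.378]
top pad 0.73 [362. 237.] [ 0.462 -0.313]
top mallet 0.75 [129. 189.] [0.618 0.479]
top billet 0.59 [422. 241.] [ 0.45  -0.519]
top billet 0.22 [243. 220.] [0.517 0.088]
top glue 0.61 [362. 160.] [ 0.725 -0.319]
top wax 0.74 [319. 146.] [ 0.773 -0.17 ]
top bowl 0.66 [248. 136.] [0.804 0.075]
top penmug 0.72 [396. 183.] [ 0.647 -0.432]
1.4 [ 0.23323221 -0.63340353  0.23126452] [-3.09278585e+00 -5.51351858e-01  1.29096114e-05] [[ 0.938  0.346 -0.   ]
 [ 0.346 -0.938  0.   ]
 [ 0.    -0.    -1.   ]]
```

View pics/top0.png

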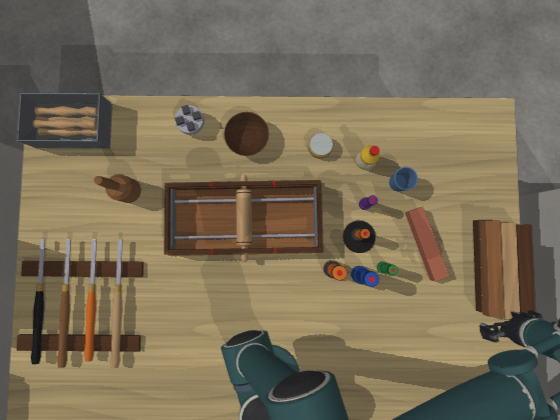

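View pics/scene0.png

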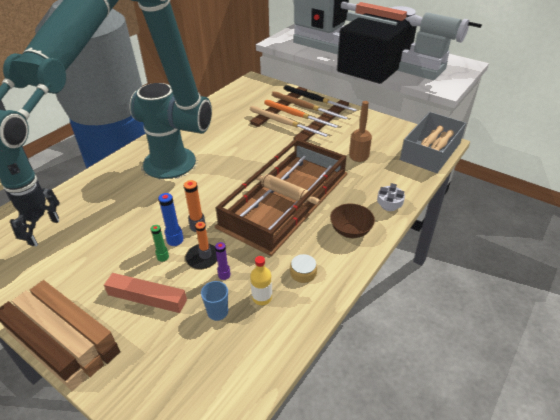

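Pictures: the orange lamps are the large one, without a pad, at top (337,271) / scene (194,205), and the small one standing on the black pad at top (360,235) / scene (202,240). Other look-alikes are blue (365,276), green (387,268) and purple (368,202). I choose the small orange one on the pad, and will check it in a crop and measure precisely.

```bash
python3 - <<'E'
from h import *
cams={}
for n in ("scene","top"):
    c=cams[n]=read_camera(n)
    for k in ("lamp","pad","pin","cradle"):
        for r in regions_of(n,k)[:4]:
            m=r["mask"].astype(np.uint8);print(n,k,round(r["p"],2),r["bbox"],m.sum(),np.round(cv2.minAreaRect(cv2.findNonZero(m))[0],1))
            if k=="cradle" and n=="top":
                b=cv2.boxPoints(cv2.minAreaRect(cv2.findNonZero(m)));print([np.round(atz(c,p,.06)[:2],3) for p in b])
# colour-based orange of small lamp
for n,(x0,x1,y0,y1) in dict(scene=(190,215,215,260),top=(345,378,222,250)).items():
    hsv=cv2.cvtColor(cams[n]["image"],cv2.COLOR_RGB2HSV);m=cv2.inRange(hsv,(3,130,80),(20,255,255));w=np.zeros_like(m);w[y0:y1,x0:x1]=m[y0:y1,x0:x1]
    p=np.argwhere(w)[:,::-1];print(n,"orange",p.min(0),p.max(0),p.mean(0))
    print("red line px",n)
    r=cv2.inRange(hsv,(0,170,90),(3,255,255))|cv2.inRange(hsv,(175,150,90),(180,255,255))
    _,_,st,ce=cv2.connectedComponentsWithStats(r)
    for s,q in zip(st[1:],ce[1:]):
        if s[4]>2: print(s,q.round(1),atz(cams[n],q,.094)[:2].round(3))
a=cv2.resize(cv2.cvtColor(cams["scene"]["image"],cv2.COLOR_RGB2BGR)[140:290,130:330],None,fx=2.4,fy=2.4,interpolation=2)
b=cv2.resize(cv2.cvtColor(cams["top"]["image"],cv2.COLOR_RGB2BGR)[160:300,155:415],None,fx=3,fy=3,interpolation=2)[:, :780]
a=cv2.resize(a,(320,240));im=np.zeros((600,780,3),np.uint8);im[:240,:320]=a;im[240:600]=cv2.resize(b,(780,360));cv2.imwrite("pics/crop.png",im)
E
```

```text
scene lamp 0.77 [185.1, 179.6, 19.6, 52.3] 653 [193.7 205.3]
scene lamp 0.62 [216.3, 243.3, 14.9, 36.6] 393 [222.2 260.5]
scene lamp 0.62 [153.9, 191.8, 28.4, 59.2] 788 [170.1 219.1]
scene lamp 0.6 [195.3, 221.0, 16.6, 40.4] 354 [201.8 240. ]
scene pad 0.89 [186.7, 244.0, 31.8, 24.8] 431 [200.5 256.5]
scene pad 0.61 [347.6, 102.5, 24.6, 60.7] 837 [361.2 131. ]
scene pin 0.91 [260.6, 173.2, 59.0, 31.0] 678 [288.1 189.1]
scene cradle 0.58 [213.9, 138.2, 131.1, 119.4] 8051 [281. 193.]
top lamp 0.83 [351.0, 266.0, 26.6, 22.1] 418 [364.9 276.2]
top lamp 0.82 [322.3, 262.5, 23.0, 18.5] 331 [335.2 269.9]
top lamp 0.75 [351.1, 227.3, 19.4, 10.6] 188 [361.  233.5]
top lamp 0.57 [360.5, 197.5, 14.9, 8.7] 149 [368.3 201.4]
top pad 0.65 [346.4, 221.0, 28.0, 33.1] 640 [359.5 236.5]
top pin 0.89 [234.9, 174.2, 16.6, 90.2] 951 [243.5 217.5]
top cradle 0.96 [161.4, 173.8, 163.3, 87.0] 11557 [243.5 216.5]
[array([0.662, 0.344]), array([ 0.665, -0.178]), array([ 0.389, -0.177]), array([0.385, 0.335])]
scene orange [190 215] [208 250] [200.64935065 232.4512987 ]
red line px scene
[314  15   5   5  22] 
[... 538 characters left out ...]
.262]
[219 244   3   2   4] [220.  244.8] [ 0.548 -0.294]
[255 256   9  10  73] [259.3 260.4] [ 0.684 -0.275]
top orange [354 229] [369 238] [361.7826087  233.39130435]
red line px top
[370 146   9   9  62] [374.2 150. ] [ 0.739 -0.339]
[273 181   3   6  12] [273.7 183.4] [ 0.628 -0.017]
[210 182   3   4   9] [210.9 183.9] [0.625 0.184]
[372 198   3   4   7] [372.9 199.4] [ 0.579 -0.332]
[364 232   3   3   7] [364.7 233. ] [ 0.472 -0.305]
[210 249   3   5  11] [211.1 251. ] [0.412 0.178]
[274 248   3   5  12] [274.8 250. ] [ 0.417 -0.022]
[392 269   2   3   5] [392.6 269.8] [ 0.358 -0.391]
[337 270   5   6  22] [339.3 272.5] [ 0.348 -0.224]
[369 277   5   5  21] [371.2 279. ] [ 0.329 -0.324]
```

View pics/crop.png

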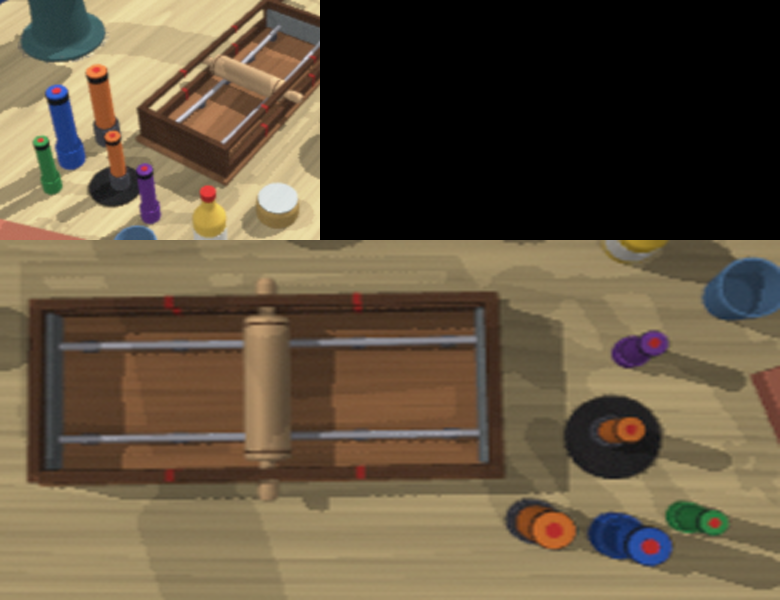

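The crop confirms it: the small orange lamp stands on the black pad. The large orange one stands free beside the blue one.

```bash
python3 - <<'E'
from h import *
a=read_camera("scene");b=read_camera("top")
for n,p,q in [("small",(200,224.2),(364.7,233)),("bigor",(189.6,183.1),(339.3,272.5)),("blue",(164.9,196.1),(371.2,279)),("glue",(259.3,260.4),(374.2,150)),("purple",(220,244.8),(372.9,199.4)),("pad",(200.5,256.5),(359.5,236.5)),("pin",(288.1,189.1),(243.5,217.5))]:
    o1,d1=ray(a,p);o2,d2=ray(b,q);t=np.linalg.lstsq(np.c_[d1,-d2],o2-o1,rcond=None)[0];print(n,(o1+t[0]*d1).round(3),(o2+t[1]*d2).round(3))
print(atz(b,(364.7,233),.141),atz(a,(200,224.2),.141),atz(b,(359.5,236.5),.006),atz(a,(200.5,256.5),.006), atz(b,(243.5,217.5),.07))
s=read_state();print(s["time"],s["tool_pos"],s["tcp_rot"])
E
```

```text
small [ 0.473 -0.294  0.14 ] [ 0.471 -0.296  0.141]
bigor [ 0.357 -0.209  0.192] [ 0.355 -0.211  0.192]
blue [ 0.34  -0.301  0.192] [ 0.337 -0.303  0.193]
glue [ 0.724 -0.322  0.163] [ 0.723 -0.323  0.163]
purple [ 0.577 -0.321  0.135] [ 0.575 -0.323  0.136]
pad [ 0.463 -0.307 -0.001] [ 0.463 -0.307 -0.001]
pin [0.532 0.091 0.046] [0.521 0.082 0.044]
[ 0.47125449 -0.2957961   0.141     ] [ 0.47357609 -0.29474526  0.141     ] [ 0.46258458 -0.30556189  0.006     ] [ 0.4680164 -0.3110675  0.006    ] [0.51997731 0.07999705 0.07      ]
2.0 [ 0.23321344 -0.6334272   0.23124265] [-3.09280671e+00 -5.51277528e-01  4.05773483e-05]
```

Request:
apply_moves(fingers=[1,1,1,1,1,1,1,1,1,1,1,1], travel=[[0,0,-0.8],[0,0,-0.6],[0,0,0],[0,0,0],[0.34,-0.78,0],[0.34,-0.78,0],[0.34,-0.78,0],[0.34,-0.78,0],[0.34,-0.78,0],[0.34,-0.78,0],[0.34,-0.78,0],[0.34,-0.78,0]], rotation=[[0,0,1],[0,0,1],[0,0,1],[0,0,0.16],[0,0,0],[0,0,0],[0,0,0],[0,0,0],[0,0,0],[0,0,0],[0,0,0],[0,0,0]], newtons=30)

```text
time: 3.2
tool_pos: [0.3621, -0.3164, 0.3]
tcp_rot: [-3.14, -0.037, 0.002]
wrist_force: [-0.1, -0.8, 0.5]
width: 0.999
grip_force: 0.0
```

Request:
apply_moves(fingers=[1,1,1,1,1,1,1,1,1,1,1,1], travel=[[0.335,-0.787,0],[0.335,-0.787,0],[0.335,-0.787,0],[0.335,-0.787,0],[0.335,-0.787,0],[0.335,-0.787,0],[0.335,-0.787,0.4],[0.335,-0.787,0.4],[0.335,-0.787,0.4],[0.335,-0.787,0.4],[0,0,0.4],[0,0,0]], rotation=[[0,0,0],[0,0,0],[0,0,0],[0,0,0],[0,0,0],[0,0,0],[0,0,0],[0,0,0],[0,0,0],[0,0,0],[0,0,0],[0,0,0]])

```text
time: 4.4
tool_pos: [0.518, 0.0795, 0.1965]
tcp_rot: [3.14, 0.041, -0.014]
wrist_force: [-0.3, -0.1, 0.7]
width: 0.999
grip_force: 0.0
```

```bash
python3 - <<'E'
from h import *
c=read_camera("wrist");save(c,"w1.png")
print(read_state()["tool_pos"],proj(c,[.5205,.081,.08]))
for k,z in (("pin",.055),("cradle_bottom",.03),("lamp",.006)):
    for t in tip_of("wrist",k)[:2]: print(k,t,atz(c,t["location"],z))
for r in regions_of("wrist","pin")[:1]:
    p=cv2.minAreaRect(cv2.findNonZero(r["mask"].astype(np.uint8)));print(p,atz(c,p[0],.075))
E
```

```text
[0.51899537 0.0787662  0.19850878] [np.float64(281.379481521065), np.float64(204.47319568068363)]
pin {'location': [284.3, 195.5], 'p': 0.67} [0.52324886 0.07837195 0.055     ]
((282.0, 168.5), (265.0, 54.0), 90.0) [0.55237177 0.08127255 0.075     ]
```

View pics/w1.png

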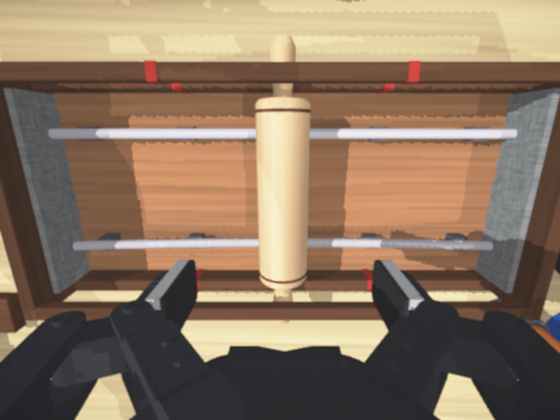

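Request:
apply_moves(fingers=[1,1,1,1,1,0.4,0.4,0.4,0.4,0.4,0.4,0.4], travel=[[0,0,0.8],[0,0,0.8],[0,0,0.8],[0,0,0.8],[0,0,0],[0,0,0],[0,0,0],[0,0,0],[0,0,0],[0,0,0],[0,0,0],[0,0,0]], rotation=[[0,0,0],[0,0,0],[0,0,0],[0,0,0],[0,0,0],[0,0,0],[0,0,0],[0,0,0],[0,0,0],[0,0,0],[0,0,0],[0,0,0]], newtons=20)

```text
time: 5.85
tool_pos: [0.5241, 0.079, 0.0447]
tcp_rot: [-3.141, -0.034, -0.01]
wrist_force: [-1.0, 0.0, 6.7]
width: 0.578
grip_force: 21.1
```

Request:
apply_moves(fingers=[0.4,0.4,0.4,0.4,0.4,0.4,0.4,0.4,0.4,0.4,0.4,0.4], travel=[[0,0.15,0],[0,0.3,0],[0,0.3,0],[0,0.3,-0.01],[0,0.3,-0.01],[0,0.3,-0.01],[0,0.3,-0.01],[0,0.3,-0.01],[0,0.3,-0.01],[0,0.15,-0.01],[0,0,0],[0,0,0]], rotation=[[0,0,0],[0,0,0],[0,0,0],[0,0,0],[0,0,0],[0,0,0],[0,0,0],[0,0,0],[0,0,0],[0,0,0],[0,0,0],[0,0,0]])

```text
time: 7.05
tool_pos: [0.5275, -0.0572, 0.0471]
tcp_rot: [3.141, 0.033, 0.011]
wrist_force: [4.6, 1.0, 6.9]
width: 0.579
grip_force: 22.5
```

Request:
apply_moves(fingers=[1,1,1,1,1,1,1,1,1,1,1], travel=[[0,0,0],[0,0,-1],[0,0,-1],[0,0,-1],[-0.19,0.8,-0.2],[-0.19,0.8,0],[-0.19,0.8,0],[-0.19,0.8,0],[-0.19,0.8,0],[-0.19,0.8,0],[0,0,0]], rotation=[[0,0,0],[0,0,0],[0,0,0],[0,0,0],[0,0,0],[0,0,0],[0,0,0],[0,0,0],[0,0,0],[0,0,0],[0,0,0]])

```text
time: 8.15
tool_pos: [0.4699, -0.3009, 0.2033]
tcp_rot: [-3.141, -0.027, 0.006]
wrist_force: [0.2, 1.1, -0.4]
width: 1.001
grip_force: 0.0
```

```bash
cat > pin.py <<'E'
from h import *
B=np.array([.5205,.081]);u=np.array([-.0227,.9997])
def meas(n=1,cam="top"):
    out=[]
    for _ in range(n):
        t=read_state()["time"];c=read_camera(cam)
        r=regions_of(cam,"pin")
        t2=read_state()["time"]
        best=None
        for q in r[:2]:
            p=cv2.findNonZero(q["mask"].astype(np.uint8));
            if len(p)<500: continue
            z=.07;P=atz(c,cv2.minAreaRect(p)[0],z)[:2];best=best or ((P-B)@u,len(p),q["p"])
        out.append((t,t2,best))
    return out
E
python3 - <<'E'
from pin import *
print(meas(2))
c=read_camera("wrist");save(c,"w2.png")
print(proj(c,[.472,-.295,.141]))
for r in regions_of("wrist","lamp")[:3]:
    print(r["p"],r["bbox"])
hsv=cv2.cvtColor(c["image"],cv2.COLOR_RGB2HSV)
r=cv2.inRange(hsv,(0,170,90),(3,255,255))|cv2.inRange(hsv,(175,150,90),(180,255,255))
_,_,st,ce=cv2.connectedComponentsWithStats(r)
for s,q in zip(st[1:],ce[1:]):
    if s[4]>30: print(s,q.round(1),atz(c,q,.141).round(3))
s=read_state();print(s["time"],s["tool_pos"],s["wrist_force"])
E
```

```text
[(8.15, 8.25, (np.float64(0.0248102549714389), 900, 0.96)), (8.25, 8.35, (np.float64(-0.0009907864987543584), 11567, 0.74))]
[np.float64(281.3888940242676), np.float64(226.36055624972352)]
0.93 [123.2, 258.9, 116.6, 161.1]
0.93 [335.6, 264.8, 51.3, 93.9]
0.91 [292.2, 51.2, 56.7, 67.3]
[277 221  14   9  59] [283.4 225.3] [ 0.473 -0.296  0.141]
[ 32 233   8  11  63] [ 35.9 238.1] [ 0.459 -0.113  0.141]
8.45 [ 0.47229412 -0.29610666  0.20421454] [-0.68814292  0.55341842  0.22485567]
```

View pics/w2.png

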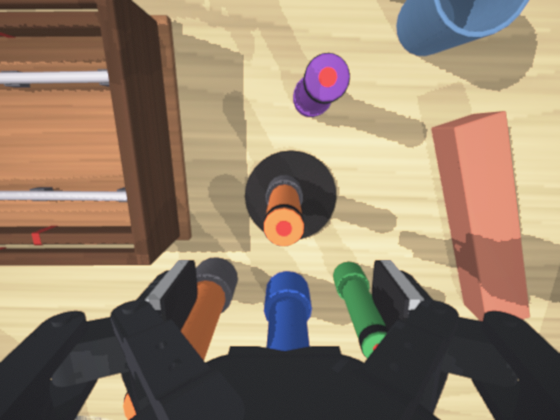

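Request:
apply_moves(fingers=[1,1,0.8,0.1,0.1,0.1,0.1,0.1,0.1], travel=[[0,0,0.8],[0,0,0.8],[0,0,0.74],[0,0,0],[0,0,0],[0,0,0],[0,0,0],[0,0,0],[0,0,0]], rotation=[[0,0,0],[0,0,0],[0,0,0],[0,0,0],[0,0,0],[0,0,0],[0,0,0],[0,0,0],[0,0,0]], newtons=35)

```text
time: 9.35
tool_pos: [0.4739, -0.2985, 0.09]
tcp_rot: [3.139, 0.034, 0.005]
wrist_force: [-0.7, 1.6, 5.6]
width: 0.335
grip_force: 37.1
```

```bash
python3 - <<'E'
from pin import *
for m in meas(2): print(m)
s=read_state();print(s["time"],s["tool_pos"],s["width"],s["grip_force"])
E
```

```text
(9.35, 9.45, (np.float64(0.10684997429764499), 954, 0.9))
(9.45, 9.55, (np.float64(0.09093487913135283), 1056, 0.84))
9.55 [ 0.47387534 -0.29847834  0.0899799 ] 0.3448659373731192 37.169398069381714
```

Request:
apply_moves(fingers=[0.1,0.1,0.1,0.1,0.1,0.1,0.1,0.1,0.1,0.1,0.1], travel=[[0,0,-0.6],[0,0,-0.9],[0,0,-0.9],[0.1,-0.4,0],[0.16,-0.75,0],[0.16,-0.75,0],[0.16,-0.75,0],[0.16,-0.75,0],[0.16,-0.75,0],[0.16,-0.75,0],[0.04,-0.26,0]], rotation=[[0,0,0],[0,0,0],[0,0,0],[0,0,0],[0,0,0],[0,0,0],[0,0,0],[0,0,0],[0,0,0],[0,0,0],[0,0,0]])

```text
time: 10.65
tool_pos: [0.5219, -0.0355, 0.2079]
tcp_rot: [-3.14, -0.038, -0.0]
wrist_force: [1.2, -0.4, -1.0]
width: 0.339
grip_force: 36.9
```

```bash
cat > tr.py <<'E'
from pin import *
def go(n=1,cams=("wrist",)):
    for _ in range(n):
        for cam in cams:
            t=read_state()["time"];c=read_camera(cam);save(c,f"{cam}_{t:.2f}.png")
            for q in regions_of(cam,"pin")[:2]:
                p=cv2.findNonZero(q["mask"].astype(np.uint8));rc=cv2.minAreaRect(p)
                P=atz(c,rc[0],.07)[:2]-B;P2=atz(c,p.reshape(-1,2).mean(0),.07)[:2]-B
                print(cam,"t",round(t,2),"p",round(q["p"],2),len(p),np.round(rc[1],0),"y rect %.3f mean %.3f"%(P@u,P2@u))
    s=read_state();T=s["tool_pos"];d=T[:2]-B
    print("t",round(s["time"],2),"tool cradle x %.3f y %.3f z %.3f"%(d[0]*.9997+d[1]*.0227,d@u,T[2]),np.round(T,3),"tilt",np.round(s["tcp_rot"],3),s["width"],s["grip_force"])
E
python3 -c "
from tr import *
go(2,('wrist','top'))"
```

```text
wrist t 10.65 p 0.97 6216 [213.  53.] y rect -0.120 mean -0.121
top t 10.75 p 0.64 817 [31. 31.] y rect -0.370 mean -0.371
wrist t 10.85 p 0.9 6357 [214.  52.] y rect -0.130 mean -0.132
top t 10.95 p 0.61 394 [86. 14.] y rect -0.132 mean -0.131
t 11.05 tool cradle x -0.002 y -0.121 z 0.208 [ 0.522 -0.04   0.208] tilt [ 3.141  0.032 -0.   ] 0.3387858066684459 36.916016936302185
```

```bash
cat > plan.py <<'E'
import numpy as np,sys
t,y,t0,A,n=map(float,sys.argv[1:6])  # now, tool y, time of extreme, signed amplitude there, rows
T=t+.1*np.arange(1,n+1)
f=lambda T:A*np.cos(1.63*(T-t0))*.97**((T-t0)/1.927)
Y=np.r_[y,f(T+.03)]
d=-np.diff(Y)/.05
if abs(d[0])>.45:
    e=d[0]-np.sign(d[0])*.45;d[0]-=e;d[1]+=e
print(np.round(d,2).tolist(),"end",Y[-1].round(3))
E
python3 plan.py 11.05 -.121 10.92 -.132 12
```

```text
[-0.02, -0.21, -0.27, -0.32, -0.36, -0.39, -0.41, -0.42, -0.42, -0.41, -0.39, -0.35] end 0.078
```

Request:
apply_moves(fingers=[0.1,0.1,0.1,0.1,0.1,0.1,0.1,0.1,0.1,0.1,0.1,0.1], travel=[[0.02,-0.04,0],[0.02,-0.2,0],[0,-0.27,0],[0,-0.32,0],[0,-0.36,0],[0,-0.39,0],[0,-0.41,0],[0,-0.42,0],[0,-0.42,0],[0,-0.41,0],[0,-0.39,0],[0,-0.35,0]], rotation=[[0,0,0],[0,0,0],[0,0,0],[0,0,0],[0,0,0],[0,0,0],[0,0,0],[0,0,0],[0,0,0],[0,0,0],[0,0,0],[0,0,0]])

```text
time: 12.25
tool_pos: [0.5189, 0.1627, 0.2078]
tcp_rot: [-3.141, -0.036, 0.0]
wrist_force: [0.1, -0.3, -1.1]
width: 0.343
grip_force: 36.9
```

```bash
python3 -c "
from tr import *
go(1)"; python3 plan.py 12.35 .078 12.847 .128 12
```

```text
wrist t 12.25 p 0.84 6060 [213.  52.] y rect 0.074 mean 0.073
t 12.35 tool cradle x 0.000 y 0.082 z 0.208 [0.519 0.163 0.208] tilt [-3.14  -0.039  0.   ] 0.3408807786973903 36.73661649227142
[-0.45, -0.32, -0.14, -0.08, -0.01, 0.06, 0.13, 0.19, 0.25, 0.3, 0.34, 0.37] end 0.046
```

Request:
apply_moves(fingers=[0.1,0.1,0.1,0.1,0.1,0.1,0.1,0.1,0.1,0.1,0.1,0.1], travel=[[0,-0.38,0],[0,-0.3,0],[0,-0.14,0],[0,-0.08,0],[0,-0.01,0],[0,0.06,0],[0,0.13,0],[0,0.19,0],[0,0.25,0],[0,0.3,0],[0,0.34,0],[0,0.37,0]], rotation=[[0,0,0],[0,0,0],[0,0,0],[0,0,0],[0,0,0],[0,0,0],[0,0,0],[0,0,0],[0,0,0],[0,0,0],[0,0,0],[0,0,0]])

```text
time: 13.55
tool_pos: [0.5202, 0.1223, 0.2079]
tcp_rot: [3.141, 0.034, 0.0]
wrist_force: [0.4, -0.4, -1.1]
width: 0.343
grip_force: 36.6
```

```bash
python3 -c "
from tr import *
go(1)"; python3 plan.py 13.65 .046 12.847 .128 12
```

```text
wrist t 13.55 p 0.69 5812 [205.  52.] y rect 0.046 mean 0.047
t 13.65 tool cradle x 0.001 y 0.040 z 0.208 [0.52  0.121 0.208] tilt [ 3.14  0.03 -0.  ] 0.34272465595918605 36.75246477127075
[0.45, 0.75, 0.4, 0.38, 0.35, 0.31, 0.27, 0.21, 0.15, 0.09, 0.03, -0.04] end -0.122
```

Request:
apply_moves(fingers=[0.1,0.1,0.1,0.1,0.1,0.1,0.1,0.1,0.1,0.1,0.1,0.1], travel=[[0,0.5,0],[0,0.6,0],[0,0.4,0],[0,0.38,0],[0,0.35,0],[0,0.31,0],[0,0.27,0],[0,0.2,0],[0,0.15,0],[0,0.09,0],[0,0.03,0],[0,-0.04,0]], rotation=[[0,0,0],[0,0,0],[0,0,0],[0,0,0],[0,0,0],[0,0,0],[0,0,0],[0,0,0],[0,0,0],[0,0,0],[0,0,0],[0,0,0]])

```text
time: 14.85
tool_pos: [0.5238, -0.0379, 0.2077]
tcp_rot: [-3.141, -0.034, 0.0]
wrist_force: [-0.1, 0.3, -1.8]
width: 0.341
grip_force: 36.9
```

```bash
python3 -c "
from tr import *
go(1)"; python3 plan.py 14.95 -.122 14.774 -.124 12
```

```text
wrist t 14.85 p 0.86 6184 [178.  54.] y rect -0.121 mean -0.121
t 14.95 tool cradle x 0.001 y -0.118 z 0.208 [ 0.524 -0.037  0.208] tilt [-3.141 -0.035  0.   ] 0.342217455300716 36.887619495391846
[-0.27, -0.22, -0.27, -0.32, -0.35, -0.38, -0.39, -0.4, -0.39, -0.38, -0.35, -0.31] end 0.08
```

Request:
apply_moves(fingers=[0.1,0.1,0.1,0.1,0.1,0.1,0.1,0.1,0.1,0.1,0.1,0.1], travel=[[0,-0.19,0],[0,-0.22,0],[0,-0.27,0],[0,-0.32,0],[0,-0.35,0],[0,-0.38,0],[0,-0.39,0],[0,-0.4,0],[0,-0.39,0],[0,-0.38,0],[0,-0.35,0],[0,-0.31,0]], rotation=[[0,0,0],[0,0,0],[0,0,0],[0,0,0],[0,0,0],[0,0,0],[0,0,0],[0,0,0],[0,0,0],[0,0,0],[0,0,0],[0,0,0]])

```text
time: 16.15
tool_pos: [0.5189, 0.1616, 0.2078]
tcp_rot: [-3.141, -0.036, 0.0]
wrist_force: [1.2, -0.4, -1.2]
width: 0.339
grip_force: 36.9
```

```bash
python3 -c "
from tr import *
go(1)"; python3 plan.py 16.25 .08 16.70 .12 12
```

```text
wrist t 16.15 p 0.65 6024 [205.  53.] y rect 0.078 mean 0.077
t 16.25 tool cradle x 0.000 y 0.081 z 0.208 [0.519 0.162 0.208] tilt [-3.141 -0.039 -0.   ] 0.3402988063481592 36.67656183242798
[-0.45, -0.21, -0.1, -0.04, 0.02, 0.09, 0.15, 0.2, 0.25, 0.3, 0.33, 0.36] end 0.035
```

Request:
apply_moves(fingers=[0.1,0.1,0.1,0.1,0.1,0.1,0.1,0.1,0.1,0.1,0.1,0.1], travel=[[0,-0.4,0],[0,-0.22,0],[0,-0.1,0],[0,-0.04,0],[0,0.02,0],[0,0.09,0],[0,0.15,0],[0,0.2,0],[0,0.25,0],[0,0.3,0],[0,0.33,0],[0,0.36,0]], rotation=[[0,0,0],[0,0,0],[0,0,0],[0,0,0],[0,0,0],[0,0,0],[0,0,0],[0,0,0],[0,0,0],[0,0,0],[0,0,0],[0,0,0]])

```text
time: 17.45
tool_pos: [0.5204, 0.1109, 0.2078]
tcp_rot: [3.141, 0.034, 0.0]
wrist_force: [0.4, -0.5, -1.2]
width: 0.341
grip_force: 36.6
```

```bash
python3 -c "
from tr import *
go(1)"; python3 plan.py 17.55 .035 16.70 .12 12
```

```text
wrist t 17.45 p 0.68 6054 [171.  53.] y rect 0.033 mean 0.033
t 17.55 tool cradle x 0.001 y 0.029 z 0.208 [0.52  0.11  0.208] tilt [ 3.14  0.03 -0.  ] 0.3409070996285609 36.77013337612152
[0.45, 0.69, 0.37, 0.35, 0.31, 0.27, 0.23, 0.17, 0.12, 0.06, -0.01, -0.07] end -0.113
```

Request:
apply_moves(fingers=[0.1,0.1,0.1,0.1,0.1,0.1,0.1,0.1,0.1,0.1,0.1,0.1], travel=[[0,0.45,0],[0,0.6,0],[0,0.37,0],[0,0.35,0],[0,0.31,0],[0,0.27,0],[0,0.23,0],[0,0.17,0],[0,0.12,0],[0,0.06,0],[0,-0.01,0],[0,-0.07,0]], rotation=[[0,0,0],[0,0,0],[0,0,0],[0,0,0],[0,0,0],[0,0,0],[0,0,0],[0,0,0],[0,0,0],[0,0,0],[0,0,0],[0,0,0]])

```text
time: 18.75
tool_pos: [0.5236, -0.0297, 0.2078]
tcp_rot: [-3.141, -0.034, 0.0]
wrist_force: [-0.2, -0.0, -2.0]
width: 0.341
grip_force: 36.9
```

```bash
python3 -c "
from tr import *
go(1)
c=read_camera('scene');save(c,'scene2.png')
P=[]
for cam in ('scene','top'):
    c=read_camera(cam)
    for q in regions_of(cam,'pad')[:2]:
        p=q['mask'].astype(np.uint8);k=max(cv2.findContours(p,0,2)[0],key=len);e=cv2.fitEllipse(cv2.convexHull(k));print(cam,q['p'],q['bbox'],np.round(e[1],1),atz(c,e[0],.006).round(4))
"; python3 plan.py 19.1 -.113 18.63 -.116 12
```

```text
wrist t 18.75 p 0.6 5911 [ 53. 174.] y rect -0.111 mean -0.111
t 18.85 tool cradle x 0.001 y -0.110 z 0.208 [ 0.524 -0.029  0.208] tilt [-3.141 -0.036  0.   ] 0.33433996022318646 36.872268319129944
scene 0.56 [185.2, 243.3, 32.8, 27.8] [25.9 32.9] [ 0.4672 -0.3081  0.006 ]
top 0.71 [345.1, 220.2, 27.0, 34.4] [31.1 32.1] [ 0.4636 -0.3036  0.006 ]
[-0.45, -0.85, -0.35, -0.37, -0.37, -0.37, -0.35, -0.33, -0.3, -0.26, -0.21, -0.16] end 0.105
```

View pics/scene2.png

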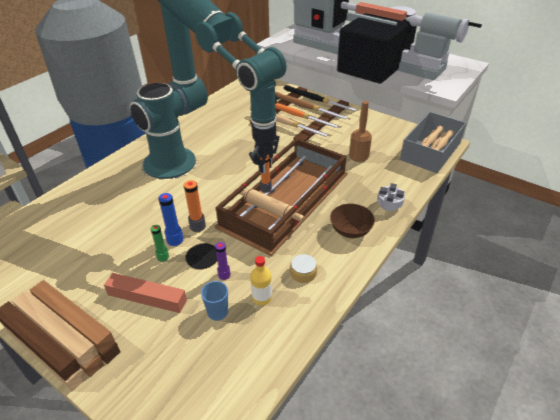

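Request:
apply_moves(fingers=[0.1,0.1,0.1,0.1,0.1,0.1,0.1,0.1,0.1,0.1,0.1,0.1], travel=[[-0.05,0.25,-0.2],[-0.14,0.6,-0.2],[-0.14,0.6,0],[-0.14,0.6,0],[-0.14,0.6,0],[-0.14,0.6,0],[-0.14,0.6,0],[-0.14,0.6,0],[-0.14,0.6,0],[-0.1,0.35,0],[-0.03,0.1,0],[0,0,0]], rotation=[[0,0,0],[0,0,0],[0,0,0],[0,0,0],[0,0,0],[0,0,0],[0,0,0],[0,0,0],[0,0,0],[0,0,0],[0,0,0],[0,0,0]])

```text
time: 20.3
tool_pos: [0.4642, -0.3072, 0.2283]
tcp_rot: [3.141, 0.031, 0.001]
wrist_force: [0.6, 0.7, -2.0]
width: 0.342
grip_force: 36.8
```

```bash
python3 -c "
from tr import *
c=read_camera('wrist');save(c,'w3.png')
for q in regions_of('wrist','pad')[:2]:
    k=max(cv2.findContours(q['mask'].astype(np.uint8),0,2)[0],key=len);e=cv2.fitEllipse(cv2.convexHull(k));print(q['p'],q['bbox'],np.round(e[1],1),atz(c,e[0],.006).round(4))
s=read_state();print(s['time'],s['tool_pos'],s['tcp_rot'])
"
```

```text
0.92 [237.6, 145.5, 86.8, 70.9] [84.2 86.8] [ 0.4665 -0.3045  0.006 ]
20.4 [ 0.46463047 -0.30583405  0.22802579] [-3.14094524e+00 -3.43122860e-02 -3.83751858e-04]
```

View pics/w3.png

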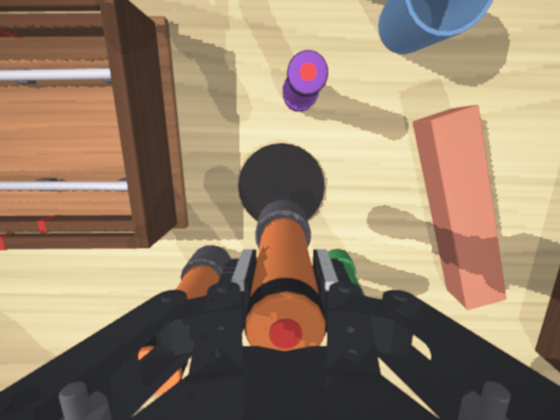

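The wrist picture shows the lamp held upright above the pad, whose centre is at (281,185). It measures within 3 mm of the tool axis, so I lower the lamp.

Request:
apply_moves(fingers=[0.1,0.1,0.1,0.1,0.1,0.1,0.1,0.1], travel=[[0.03,0,0.6],[0,0,0.8],[0,0,0.7],[0,0,0.35],[0,0,0.15],[0,0,0.08],[0,0,0.04],[0,0,0]], rotation=[[0,0,0],[0,0,0],[0,0,0],[0,0,0],[0,0,0],[0,0,0],[0,0,0],[0,0,0]])

```text
time: 21.2
tool_pos: [0.4671, -0.3066, 0.093]
tcp_rot: [3.14, 0.035, 0.003]
wrist_force: [-0.1, 0.9, -0.9]
width: 0.34
grip_force: 36.8
```

Request:
apply_moves(fingers=[0.1,0.1,0.1,0.1], travel=[[0,0,0.03],[0,0,0.03],[0,0,0],[0,0,0]], rotation=[[0,0,0],[0,0,0],[0,0,0],[0,0,0]])

```text
time: 21.6
tool_pos: [0.4669, -0.3068, 0.09]
tcp_rot: [3.14, 0.034, 0.003]
wrist_force: [0.1, 0.8, 5.1]
width: 0.346
grip_force: 37.0
```

Standing on the pad (5 N). Now I open the fingers gently and go straight up.

Request:
apply_moves(fingers=[0.45,0.6,0.8,1,1,1,1,1,1,1,1], travel=[[0,0,0],[0,0,0],[0,0,0],[0,0,0],[0,0,0],[0,0,-0.3],[0,0,-0.7],[0,0,-0.8],[0,0,-0.8],[0,0,-0.8],[0,0,0]], rotation=[[0,0,0],[0,0,0],[0,0,0],[0,0,0],[0,0,0],[0,0,0],[0,0,0],[0,0,0],[0,0,0],[0,0,0],[0,0,0]])

```text
time: 22.7
tool_pos: [0.4696, -0.3087, 0.268]
tcp_rot: [3.133, 0.034, 0.018]
wrist_force: [0.4, -0.2, 0.7]
width: 1.003
grip_force: 0.0
```

```bash
python3 -c "
from tr import *
c=read_camera('wrist');save(c,'w4.png')
hsv=cv2.cvtColor(c['image'],cv2.COLOR_RGB2HSV)
r=cv2.inRange(hsv,(0,170,90),(3,255,255))|cv2.inRange(hsv,(175,150,90),(180,255,255))
_,_,st,ce=cv2.connectedComponentsWithStats(r)
for s,q in zip(st[1:],ce[1:]):
    if s[4]>30: print(s,atz(c,q,.141).round(3))
s=read_state();print(s['time'],s['tool_pos'],s['width'])
"
```

```text
[ 25 231   7  11  62] [ 0.436 -0.065  0.141]
22.75 [ 0.46829176 -0.30780002  0.26454342] 0.9970858993464928
```

View pics/w4.png

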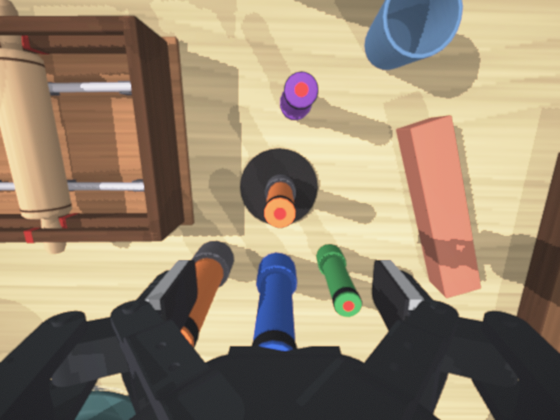

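The lamp stands upright in the middle of the pad (280,190). The pin is still rolling, and the neighbouring items look unmoved.

```bash
python3 -c "
from workcell import *
print(finish_job())"
```

```text
the job is handed in; nothing more can be done
None
```

The job is handed in, with no verdict returned: I let the pin go about 138 mm out on the −y side, kept the lamp about 4 cm above it for roughly 8 s, then stood the lamp upright on the pad's middle and let go at about 22.7 s.

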